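Square up the swivel vice and bolt it

ROBOT

A 6-joint arm with a two-finger parallel gripper is mounted at the origin on a cart in front of the work surface, level with it; the furniture and walls round the work are solid. World frame = base frame: x ahead of the robot, y to its left, z up, the work surface at z = 0. Lengths are in m, angles in rad, forces in N, time in s.
With the tool pointing down it reaches from about 0.225 to 0.875 m from the base axis. Payload 3.4 kg.
Tool frame: the origin (TCP) lies at the very end of the fingers, on their centre line; the grasp point (between the pads) lies behind it (manip.tcp_to_grasp is the z of the grasp point in the tool frame, in m); z points along the fingers, y is the direction in which the jaws open and shut (so a half turn about z gives the same grasp; the last joint's range is limited). The gripper opens to 85 mm and grips with 20 to 120 N. Pads are 22 mm wide; open, the fingers measure 114 mm over their backs; the gripper's body (76 mm by 85 mm) begins 54 mm behind the grasp point. The pads swing forward as they close: fully open they stand 13 mm farther back than shut.
Start: joints at [-1.322, 0.276, 1.505, -0, 1.361, -0.121], TCP at [0.208, -0.536, 0.231] pointing down, gripper open.
Joint ranges: [-2.89, 2.89], [-0.75, 2.08], [0.22, 2.7], [-1.18, 4.32], [0.11, 2.71], [-2.7, 2.7]. Speed limits (rad/s): [2.57, 2.57, 3.14, 3.14, 3.14, 3.14].

INTERFACE

Orientations are given as a unit quaternion [w, x, y, z].
In Python, from rig import manip, eyes gives the robot as it stands.
- The arm moves only by the tool servo_tool, never from a script. Its argument "increments" is a list of rows, each an object with "slide": the shift along the tool's x, y, z in m, a list of three; "spin": the turn about the tool's z in degrees. A call has 1 to 8 rows; each row shifts and turns the commanded pose from where the row before left it, along the tool's axes as they then stand; what a row does not reach is not made up. A row lasts 1/10 s, in which the tool goes at most 50 mm and 8.59 degrees, less where a joint would pass 70% of its speed; a pose out of reach is approached as far as the arm can. A call is refused whole if a number of a shift passes 0.05 or a number of a turn 8.59, either way. A call with a gripper value outside its range is refused whole. "hand" is the opening, from 0 (shut) to 1 (fully open), set as the call begins (left out, the last holds). The fingers move at their own pace and stop on an object; "newtons" is the grip in N (left out, the last holds). Time passes only in rows, so rows that do not move let the fingers close. It gives the time, the measured TCP pose, the force and the opening at its end, in the units of the state.
- manip.get_state(): the state, without advancing time (a new reading comes with each control period).
- eyes.get_image(name): name is "scene" or "side" or "wrist"; returns the picture (384x512x3 uint8, blue, green, red); there is no depth.
- eyes.calibration(name): a dict with "fx", "fy", "cx", "cy" (pixels), "rvec" (rotation vector, rad) and "tvec" (3), from world to camera coordinates, as OpenCV has them; the wrist camera has in their place "hand_eye" (4x4, takes a point from camera to tool coordinates, whose origin is the TCP and whose axes are the flange's). Camera axes: x right, y down, z forward; pixel columns grow to the right and rows downward; lengths in m; the calibration is good to about 2 mm. A picture is of the moment at which its call begins: read the wrist's pose just before it. calibration takes no time and is no camera call.
- manip.sign_off(): hands the job in, once; it reports no verdict.
The state is a dict: "clock": time; "qpos": joint angles; "qd": joint speeds; "effort": joint torques, N m; "position": TCP position; "ee_rot": TCP orientation; "contact_force": force on the tool from outside, world axes, zero at the start; "moment": the same for the moment, N m; "width": finger opening in m.
Only numpy, scipy, OpenCV 4.12 (cv2) and the standard library are available. Lean on these libraries where they do the work, as an engineer would, in place of code of your own. Each camera call takes 0.05 s, during which the arm holds its last target.

TASK

The small vice stands askew on its swivel base. With closed fingertips push it round until it stands square again, its solid fixed jaw towards the front of the bench and its screw to the back, so that the slot beside the vice faces the lock bolt; then push the bolt fully home through that slot, so that the vice can no longer swivel. Only push: do not take the vice or the bolt between the fingers, and leave the loose things round it alone.

Things in the scene. Friction and masses are not known exactly. Their poses are not given: they have to be found in the camera images.
- swivel_base: Grey fixed base of the swivel: round flange 176 mm across, 10 mm thick. Origin on the swivel axis, at bench height. A tongue with bolt and dark bolt guide (x -21 to 21, y -128 to -92 mm, 28.5 mm high) lies on its -y side; an ear, 16 mm high, reaches to y = +118 mm. Its -x side looks to the front of the bench, towards the robot, give or take 15 degrees.
- swivel (a joint): Turn of the steel index plate and the vice on it, rad, counter-clockwise from above; 0 = square: the vice's fixed jaw to the front (-x of the base), screw to the back, the wanted slot facing the bolt. Starts at -1.0 to -0.4 (fixed jaw swung to the left); stops at -1.4 and 1.4. It stays where it is left; about 5 N at 50 mm from the axis turns it.
- slot_mouth (a point): Mouth of the wanted slot, mid-width on the rim of the index plate, 75 mm from the axis, 18 mm above the bench; turns with the plate. The plate is 150 mm across, its top 24 mm above the bench, with four rim slots 90 degrees apart, 18 mm wide and 28 mm deep; the wanted one is beside the vice, on the vice's own +y side.
- vice: Small blue machine vice, 138 x 70 x 46 mm, screwed on the plate, turning with it. Origin on the axis at its underside, 24 mm above the bench. Its -x end has the screw with a thin cross handle (62 mm long, at x = -64 mm); its +x end is the fixed jaw, a block x 39 to 67, y -30 to 30 mm, 22 to 46 mm above the origin, with flat sides to push on. Bed 64 mm wide, 14 mm high.
- bolt (a joint): Travel of the lock bolt, m, along +y of the base towards the axis: 0 drawn back (start), 0.030 fully home, its thumb plate against the guide (a firm stop). About 2 N of friction holds it wherever it is left. It passes 0.005 only if a slot faces it: the nose enters if the plate is within about 0.08 rad and then centres the plate.
- bolt_plate (a point): Centre of the back face of the bolt's upright thumb plate, the face to push on, 35 mm above the bench; axes as the base's. The plate is 34 mm wide (x), 8 mm thick, 12 to 58 mm above the bench. The point is 166 mm from the axis on the base's -y side when drawn back, 136 mm when home.
- bolt_nose (a point): Tip of the bolt's nose, 17 mm above the bench, 80 mm from the axis when drawn back, 50 mm when home. The bolt is a flat steel bar 14 mm wide and 10 mm high, bevelled to 6 mm over its last 8 mm.
- screwdriver: Loose orange-handled screwdriver, 190 mm long, 27 mm thick, lying left of the base. Origin at its middle, underside.
- oil_bottle: Loose small oil bottle with a red spout, 34 mm wide, 95 mm high, standing left of the base. Origin at its foot.
- stop_block: Loose aluminium stop block, 36 x 60 x 22 mm, lying behind the bolt guide. Origin at its underside.

How it is judged:
On the way:
1. the vice stands about square, its slot in front of the bolt, the bolt not yet in (value of joint swivel between -0.15 and 0.15 rad and value of joint bolt below 0.014 m), for 0.1 s.
At the end, for the whole second after the job is handed in: the bolt is home to within 4 mm of its 30 mm travel in the slot beside the vice, the vice is square within 0.06 rad, both at rest, and the screwdriver, oil bottle and stop block are within 20 mm of where they lay (value of joint bolt above 0.026 m and value of joint swivel between -0.06 and 0.06 rad and velocity of joint swivel between -0.05 and 0.05 rad/s and velocity of joint bolt between -0.01 and 0.01 m/s and distance of each of screwdriver, oil_bottle, stop_block from where it was at the start of the episode below 0.02 m); the robot touches nothing.
It fails at once if the vice is taken between the fingers ((x of the grasp point in the frame of vice between 0.015 and 0.067 m and y of the grasp point in the frame of vice between -0.028 and 0.028 m and z of the grasp point in the frame of vice below 0.056 m) or (x of the grasp point in the frame of vice between -0.058 and -0.043 m and y of the grasp point in the frame of vice between -0.008 and 0.008 m and z of the grasp point in the frame of vice below 0.05 m) or (x of the grasp point in the frame of vice between -0.043 and 0.015 m and y of the grasp point in the frame of vice between -0.02 and 0.02 m and z of the grasp point in the frame of vice below 0.026 m)).
It fails at once if the bolt's thumb plate is taken between the fingers (x of the grasp point in the frame of bolt_plate between -0.016 and 0.016 m and y of the grasp point in the frame of bolt_plate between 0 and 0.008 m and z of the grasp point in the frame of bolt_plate below 0.035 m).
It fails at once if a loose thing is knocked away or lifted (distance of any of screwdriver, oil_bottle, stop_block from where it was at the start of the episode above 0.03 m or angle between oil_bottle's own z axis and vertical above 0.5 rad).
It also fails if it takes over 51 s, if anything falls off the work surface, if the arm or the gripper's body presses on something with over 40 N, if the wrist force passes 120 N, or if a joint passes its speed limit or range.

## Working session

There is one attempt and no reset: what is moved stays moved. The work goes in short steps, Python scripts to look and compute and a tool call to move; the robot and the scene stay as the last step left them, time stands still between calls to the robot, and variables do not carry over. Pictures are saved under pics/ and viewed, and the job is handed in when it is done.

Besides the shell and the picture viewer there is one more tool, called after "Request:" as name(argument=value, ...) on one line, values as JSON. servo_tool: Moves the arm, as the interface text tells. Its arguments: {"type":"object","properties":{"increments":{"type":"array","items":{"type":"object","properties":{"slide":{"type":"array","items":{"type":"number"}},"spin":{"type":"number"}}}},"hand":{"type":"number"},"newtons":{"type":"number"}},"required":["increments"]}

```bash
ls; mkdir -p pics
python3 - <<'E'
from rig import manip, eyes
import cv2
s=manip.get_state(); print(s, manip.tcp_to_grasp)
for n in("scene","side","wrist"):
    cv2.imwrite(f"pics/{n}0.png",eyes.get_image(n)); print(n,eyes.calibration(n))
E
```

```text
pics
{'clock': 0.0, 'qpos': array([-1.32200555e+00,  2.76596978e-01,  1.50613266e+00,  2.32754560e-05,
        1.36071791e+00, -1.20990474e-01]), 'qd': array([ 0.00022362, -0.00133556, -0.00060775, -0.00032955,  0.0006868 ,
       -0.00101222]), 'effort': array([-3.86777847e-04, -4.16764677e+01, -2.45803928e+01, -2.58233913e-04,
        1.09398243e-02, -7.23592876e-06]), 'position': array([ 0.20768708, -0.5356095 ,  0.23043879]), 'ee_rot': array([-9.26277580e-04,  9.82956389e-01,  1.83836550e-01, -4.78670877e-05]), 'contact_force': array([ 0.28385657, -0.86689761,  0.16160045]), 'moment': array([-0.03095624,  0.01964978,  0.00113996]), 'width': 0.0854584988650369} -0.0187
scene {'fx': 414.2765477125399, 'fy': 414.2765477125399, 'cx': 250.35877554712508, 'cy': 190.2074892774322, 'rvec': array([ 0.68594029, -2.34996555,  1.44560407]), 'tvec': array([0.51050876, 0.13627566, 0.92744395])}
side {'fx': 370.7935651704055, 'fy': 370.7935651704055, 'cx': 251.71680199360222, 'cy': 181.38626807590333, 'rvec': array([ 0.1763509 ,  3.03092392, -0.73982657]), 'tvec': array([ 0.53815984, -0.11966856,  1.14982768])}
wrist {'fx': 272.86558493548375, 'fy': 272.86558493548375, 'cx': 257.46519325240627, 'cy': 191.2885258870934, 'hand_eye': array([[ 1.20558223e-03, -9.54251977e-01, -2.99001189e-01,
         7.52568035e-02],
       [ 9.99999133e-01,  1.30903008e-03, -1.45696285e-04,
         5.85886885e-04],
       [ 5.30432519e-04, -2.99000754e-01,  9.54252727e-01,
        -1.42536039e-01],
       [ 0.00000000e+00,  0.00000000e+00,  0.00000000e+00,
         1.00000000e+00]])}
```

View pics/scene0.png

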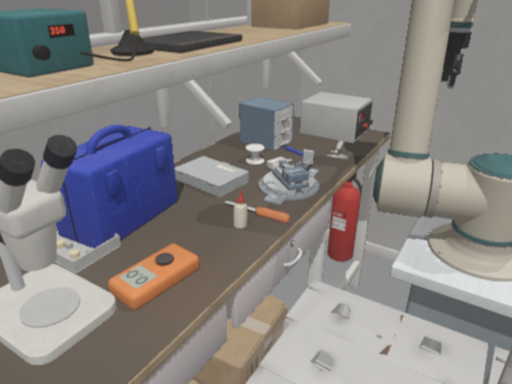

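View pics/side0.png

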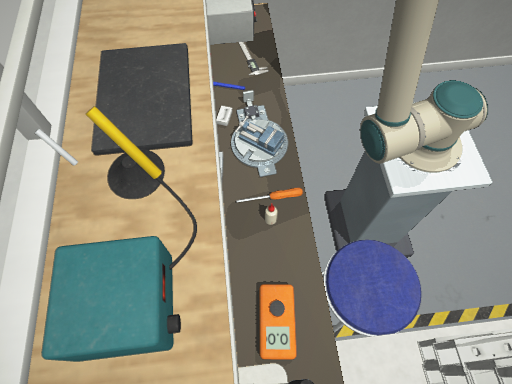

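View pics/wrist0.png

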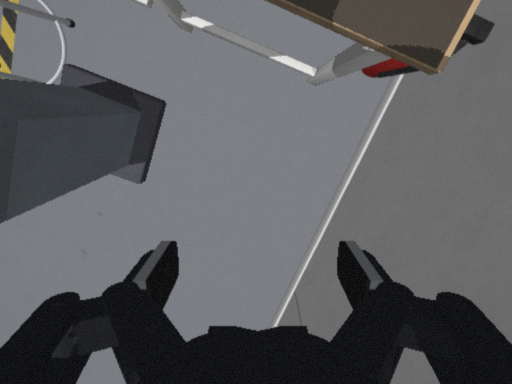

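The scene view shows the vice at about (290,182) with the bottle at (240,212) and the screwdriver at (260,211). The side view shows the base at about (259,142). I'll enlarge both and triangulate.

```bash
cat > h.py <<'E'
import numpy as np, cv2
from scipy.spatial.transform import Rotation as R
from rig import manip, eyes
def cam(n, st=None):
    c=eyes.calibration(n); K=np.array([[c['fx'],0,c['cx']],[0,c['fy'],c['cy']],[0,0,1]])
    if n=='wrist':
        q=st['ee_rot']; T=np.eye(4); T[:3,:3]=R.from_quat([q[1],q[2],q[3],q[0]]).as_matrix(); T[:3,3]=st['position']
        C=np.linalg.inv(T@c['hand_eye']); return K,C[:3,:3],C[:3,3]
    return K,cv2.Rodrigues(c['rvec'])[0],np.array(c['tvec'])
def onz(n,uv,z,st=None):
    K,Rm,t=cam(n,st); d=Rm.T@np.linalg.solve(K,[uv[0],uv[1],1]); o=-Rm.T@t
    return o+d*(z-o[2])/d[2]
def proj(n,P,st=None):
    K,Rm,t=cam(n,st); p=(Rm@np.atleast_2d(P).T).T+t; p=p@K.T; return p[:,:2]/p[:,2:]
E
python3 - <<'E'
import cv2
from h import *
a=cv2.imread('pics/scene0.png')[130:240,215:345]; b=cv2.imread('pics/side0.png')[80:230,205:315]
cv2.imwrite('pics/sc0z.png',cv2.resize(a,None,fx=6,fy=5.4545,interpolation=3)[:600]) if 0 else cv2.imwrite('pics/sc0z.png',cv2.resize(a,None,fx=5,fy=5,interpolation=3))
cv2.imwrite('pics/si0z.png',cv2.resize(b,None,fx=4,fy=4,interpolation=3))
print(onz('side',(259,142),.01),onz('scene',(289,184),.01))
for uv in[(205,140),(290,140),(212,230),(310,230)]:print(uv,onz('side',uv,0))
E
```

```text
[ 0.51226049 -0.05839901  0.01      ] [ 0.5102677  -0.06004909  0.01      ]
(205, 140) [ 0.67861104 -0.09275398  0.        ]
(290, 140) [ 0.41422122 -0.06068443  0.        ]
(212, 230) [ 6.75955930e-01  2.07401736e-01 -1.11022302e-16]
(310, 230) [0.407169   0.23912677 0.        ]
```

View pics/sc0z.png

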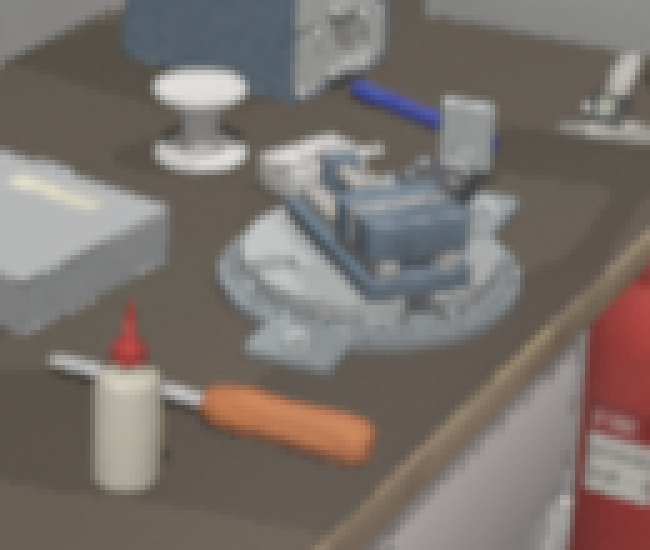

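View pics/si0z.png

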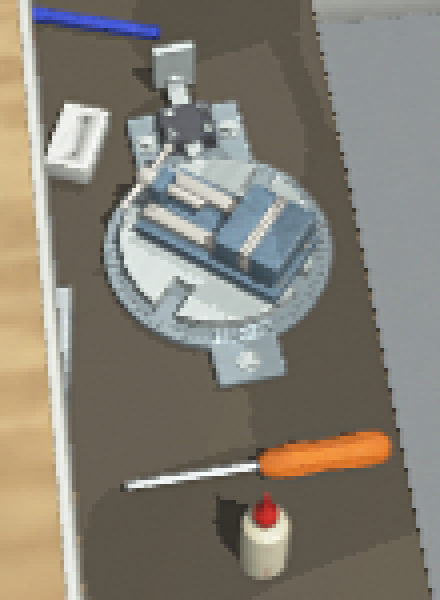

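Run:
```python
from h import *
from scipy.optimize import least_squares
sz=lambda u,v:(205+u/4,80+v/4); cz=lambda u,v:(215+u/5,130+v/5)
f=lambda n,uv,z:print(n,np.round(onz(n,uv,z),4))
f('ear hole side',sz(248,358),.016); f('ear scene',cz(293,336),.016)
f('guide side',sz(188,128),.0285)
f('plate top side',sz(173,43),.058); f('plate top scene',cz(470,100),.058)
f('jaw corners',sz(262,185),.07);f('',sz(318,225),.07);f('',sz(215,250),.07);f('',sz(278,288),.06)
f('bottle foot',sz(265,572),0); f('sd handle',sz(385,450),.013);f('sd tip',sz(125,487),.013)
f('block',sz(75,140),.022); f('block scene',cz(300,160),.02)
f('pen',sz(158,33),.005);f('pen',sz(35,15),.005)
L=lambda p,a,b:np.cross(np.subtract(b,a),np.subtract(p,a))/np.linalg.norm(np.subtract(b,a))
def r(x):
    o=[]
    for y in(-.2,.1,.3):
        P=[[x[0]+x[2]*y,y,x[1]]]
        o+=[L(proj('side',P)[0],(207,50),(228,330)),L(proj('scene',P)[0],(0,100),(355,22))]
    return o
s=least_squares(r,[.65,.4,0]);print(s.x,s.cost)
```

```text
Traceback (most recent call last):
  File "h.py", line 11, in onz
    K,Rm,t=cam(n,st); d=Rm.T@np.linalg.solve(K,[uv[0],uv[1],1]); o=-Rm.T@t
           ~~~^^^^^^
  File "h.py", line 5, in cam
    c=eyes.calibration(n); K=np.array([[c['fx'],0,c['cx']],[0,c['fy'],c['cy']],[0,0,1]])
ValueError: cameras: scene, side, wrist
```

Run:
```python
from h import *
from scipy.optimize import least_squares
S=lambda u,v:('side',(205+u/4,80+v/4)); C=lambda u,v:('scene',(215+u/5,130+v/5))
f=lambda l,a,z:print(l,np.round(onz(a[0],a[1],z),4))
f('ear hole side',S(248,358),.016); f('ear scene',C(293,336),.016)
f('guide side',S(188,128),.0285)
f('plate top side',S(173,43),.058); f('plate top scene',C(470,100),.058)
for a,z in((S(262,185),.07),(S(318,225),.07),(S(215,250),.07),(S(278,288),.06)): f('jaw',a,z)
f('bottle foot',S(265,572),0); f('sd handle',S(385,450),.013);f('sd tip',S(125,487),.013)
f('block',S(75,140),.022); f('block scene',C(300,160),.02)
f('pen',S(158,33),.005);f('pen',S(35,15),.005)
L=lambda p,a,b:np.cross(np.subtract(b,a),np.subtract(p,a))/np.linalg.norm(np.subtract(b,a))
def r(x):
    o=[]
    for y in(-.2,.1,.3):
        P=[[x[0]+x[2]*y,y,x[1]]]
        o+=[L(proj('side',P)[0],(207,50),(228,330)),L(proj('scene',P)[0],(0,100),(355,22))]
    return o
s=least_squares(r,[.65,.4,0]);print(s.x,s.cost)
```

```text
ear hole side [0.5012 0.0443 0.016 ]
ear scene [0.5015 0.0463 0.016 ]
guide side [ 0.522  -0.1615  0.0285]
plate top side [ 0.5266 -0.2237  0.058 ]
plate top scene [ 0.5283 -0.2266  0.058 ]
jaw [ 0.4769 -0.0702  0.07  ]
jaw [ 0.4412 -0.03    0.07  ]
jaw [ 0.5185 -0.0175  0.07  ]
jaw [0.4765 0.0139 0.06  ]
bottle foot [0.5104 0.2062 0.    ]
sd handle [0.4136 0.1291 0.013 ]
sd tip [0.6012 0.136  0.013 ]
block [ 0.6121 -0.1657  0.022 ]
block scene [ 0.6154 -0.1616  0.02  ]
pen [ 0.5339 -0.2822  0.005 ]
pen [ 0.6358 -0.3148  0.005 ]
[0.62854824 0.3921035  0.00381242] 0.0536017941758636<stdin>:12: DeprecationWarning: Arrays of 2-dimensional vectors are deprecated. Use arrays of 3-dimensional vectors instead. (deprecated in NumPy 2.0)
```

Base axis is at about (0.511,-0.061) with yaw about +0.1. The shelf edge is at x≈0.63, z≈0.39. I'll close the fingers and move over the vice for a wrist view.

Request:
servo_tool(increments=[{"slide": [0,0,0],"spin": 7.8},{"slide": [0,0,0],"spin": 7.8},{"slide": [0.024,-0.041,0],"spin": 0},{"slide": [0.024,-0.041,0],"spin": 0},{"slide": [0.024,-0.041,0],"spin": 0},{"slide": [0.024,-0.041,0],"spin": 0},{"slide": [0.024,-0.041,0],"spin": 0},{"slide": [0.024,-0.041,0],"spin": 0}], hand=0, newtons=40)

```text
clock: 0.95
position: [0.3275, -0.2754, 0.2312]
ee_rot: [-0.0, 0.999, 0.048, 0.0]
contact_force: [0.1, 0.5, -0.0]
width: -0.0001
```

Request:
servo_tool(increments=[{"slide": [0.024,-0.041,0],"spin": 0},{"slide": [0.024,-0.041,0],"spin": 0},{"slide": [0.024,-0.041,0],"spin": 0},{"slide": [0.024,-0.041,0],"spin": 0},{"slide": [0.024,-0.041,0],"spin": 0},{"slide": [0,0,0],"spin": 0},{"slide": [0,0,0],"spin": 0}])

```text
clock: 1.65
position: [0.4266, -0.0607, 0.231]
ee_rot: [0.0, 0.999, 0.051, -0.0]
contact_force: [-0.7, -0.5, 0.5]
width: 0.0002
```

```bash
cat > look.py <<'E'
import sys,pickle
from h import *
n,tag=sys.argv[1],sys.argv[2]
st=manip.get_state(); im=eyes.get_image(n); cv2.imwrite(f'pics/{tag}.png',im); pickle.dump(st,open(f'pics/{tag}.pkl','wb'))
q=st['ee_rot'];Rm=R.from_quat([q[1],q[2],q[3],q[0]]).as_matrix()
print(st['clock'],st['position'],'yaw',np.arctan2(Rm[1,0],Rm[0,0]),st['contact_force'],st['width'],st['qpos'])
E
python3 look.py wrist w1
```

```text
1.65 [ 0.42656342 -0.06066962  0.23102835] yaw 0.10114496025822939 [-0.66666102 -0.49352627  0.547543  ] 0.0001803578059144131 [-3.02359131e-01  5.64676209e-02  1.78288155e+00 -8.48690354e-04
  1.30290101e+00  1.16751693e+00]
```

View pics/w1.png

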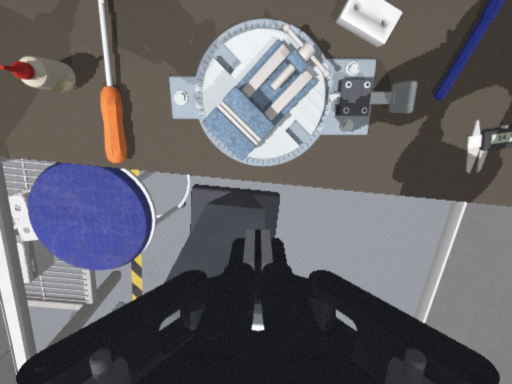

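The wrist view shows the whole base: axis at about (263,92), plate at (402,97), ear hole at (181,97), fixed jaw at about (230,128). I'll zoom in for precise points.

Run:
```python
from h import *
a=cv2.imread('pics/w1.png')[10:175,160:425]
cv2.imwrite('pics/w1z.png',cv2.resize(a,None,fx=3,fy=3,interpolation=3))
```

```text
(no output)
```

View pics/w1z.png

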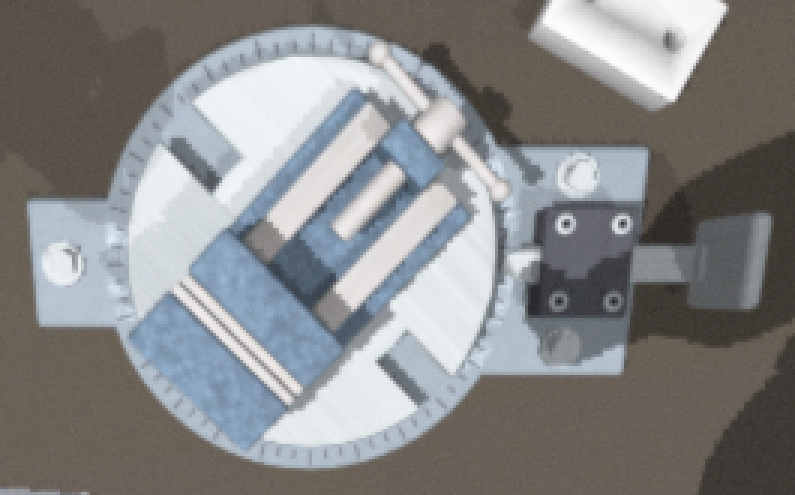

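```bash
cat > fit.py <<'E'
from h import *
import pickle
from scipy.optimize import least_squares
def model(p,kind,P):
    x,y,a,s=p; P=np.array(P,float)
    ang=a if kind=='b' else a+np.pi+s
    c,sn=np.cos(ang),np.sin(ang)
    return np.array([x+c*P[0]-sn*P[1],y+sn*P[0]+c*P[1],P[2]])
def fit(tag,obs,p0,n='wrist'):
    st=pickle.load(open(f'pics/{tag}.pkl','rb'))
    def r(p): return np.concatenate([proj(n,model(p,k,P),st)[0]-uv for k,P,uv in obs])
    s=least_squares(r,p0,loss='soft_l1'); return s.x,r(s.x).reshape(-1,2)
E
python3 - <<'E'
from fit import *
Z=lambda u,v:np.array([160+u/3,10+v/3])
obs=[('b',(21,118,.016e3),Z(27,198)),('b',(-21,118,16),Z(38,326)),('b',(21,-128,28.5),Z(633,207)),('b',(-21,-128,28.5),Z(627,314)),
('b',(17,-166,58),Z(772,215)),('b',(-17,-166,58),Z(762,310)),
('v',(67,-30,70),Z(130,336)),('v',(67,30,70),Z(246,448)),('v',(39,30,70),Z(293,404)),('v',(39,-30,70),Z(178,285))]
obs=[(k,np.array(P)/1000,uv) for k,P,uv in obs]
p,r=fit('w1',obs,[.511,-.06,.1,-.6]);print(p);print(r.round(1))
P=lambda k,x:print(k,x,model(p,k,np.array(x)/1000).round(4))
P('v',(53,-30,46));P('v',(67,-30,46));P('v',(39,-30,46));P('b',(0,-166,35));P('b',(0,-136,35));P('b',(-53,30,46))
st=pickle.load(open('pics/w1.pkl','rb'))
for n,u,z in(('sd handle front',(118,162),.01),('handle back',(110,88),.01),('sdtip',(102,3),.01),('bottle cap',(3,69),.095),('bottle foot',(62,72),.0),('fingertip',(258,232),.231-0),('block',(370,18),.022),('pen',(440,96),.005),('edge',(250,178),0)):
    print(n,onz('wrist',u,z,st).round(4))
E
```

```text
[ 0.51077573 -0.06125614  0.10459274 -0.79045647]
[[-1.6  4.6]
 [-1.9 -2.3]
 [ 2.6  0.2]
 [ 0.2  1.6]
 [ 2.3 -1.1]
 [ 0.2  0.2]
 [-1.7  0.8]
 [-0.6  2.3]
 [ 1.4 -0.7]
 [-0.1 -1.4]]
v (53, -30, 46) [ 0.4888 -0.0045  0.046 ]
v (67, -30, 46) [0.4779 0.0044 0.046 ]
v (39, -30, 46) [ 0.4996 -0.0133  0.046 ]
b (0, -166, 35) [ 0.5281 -0.2263  0.035 ]
b (0, -136, 35) [ 0.525  -0.1965  0.035 ]
b (-53, 30, 46) [ 0.4549 -0.037   0.046 ]
sd handle front [0.4101 0.1261 0.01  ]
handle back [0.5037 0.1314 0.01  ]
sdtip [0.5952 0.1351 0.01  ]
bottle cap [0.5099 0.1869 0.095 ]
bottle foot [0.5167 0.1956 0.    ]
fingertip [ 0.4329 -0.0612  0.231 ]
block [ 0.6082 -0.1702  0.022 ]
pen [ 0.5371 -0.2843  0.005 ]
edge [ 0.4035 -0.0533  0.    ]
```

Fit: axis (0.511,-0.061), base yaw 0.105, swivel ≈ -0.79. I'll turn the tool flush with the vice's left side, move out beside the jaw, and descend.

Request:
servo_tool(increments=[{"slide": [0,0,0],"spin": 7.55},{"slide": [0,0,0],"spin": 7.55},{"slide": [0,0,0],"spin": 7.55},{"slide": [0,0,0],"spin": 7.55},{"slide": [0,0,0],"spin": 7.55},{"slide": [0,0,0],"spin": 7.55},{"slide": [0,0,0],"spin": 0}])

```text
clock: 2.4
position: [0.426, -0.0634, 0.2312]
ee_rot: [0.0, 0.94, -0.341, -0.0]
contact_force: [-0.0, 0.0, -0.1]
width: -0.0001
```

Request:
servo_tool(increments=[{"slide": [0.0046,-0.0376,0]},{"slide": [0.0046,-0.0376,0]},{"slide": [0.0046,-0.0376,0]},{"slide": [0,0,0.045]},{"slide": [0,0,0.045]},{"slide": [0,0,0.03]},{"slide": [0,0,0]},{"slide": [0,0,0]}])

```text
$.increments[0]: bad value
```

```bash
python3 look.py wrist w2
```

```text
2.4 [ 0.42599564 -0.06344248  0.23120206] yaw -0.6963166893796934 [-0.02138365  0.02551859 -0.08420186] -8.738411741264478e-05 [-3.09126799e-01  5.58705942e-02  1.78308701e+00 -6.71206465e-04
  1.30292449e+00  1.95816396e+00]
```

View pics/w2.png

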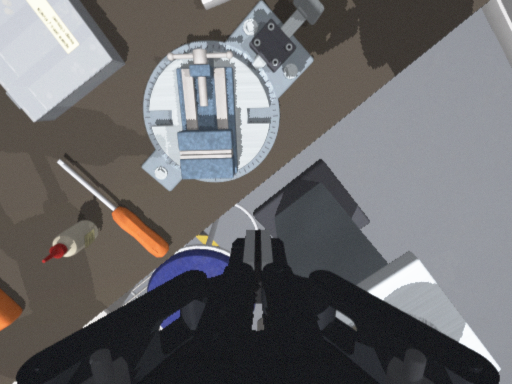

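The vice's sides now run vertical in the image (x≈178 and 236), so the tool is flush with the vice. Rows need an explicit spin value, so I'm resending.

Request:
servo_tool(increments=[{"slide": [0.0046,-0.0385,0],"spin": 0},{"slide": [0.0046,-0.0385,0],"spin": 0},{"slide": [0.0046,-0.0385,0],"spin": 0},{"slide": [0,0,0.045],"spin": 0},{"slide": [0,0,0.045],"spin": 0},{"slide": [0,0,0.03],"spin": 0},{"slide": [0,0,0],"spin": 0},{"slide": [0,0,0],"spin": 0}])

```text
clock: 3.25
position: [0.5114, 0.0176, 0.1116]
ee_rot: [0.0, 0.941, -0.34, -0.0]
contact_force: [-0.2, 0.4, 0.4]
width: 0.0001
```

```bash
python3 look.py wrist w3
```

```text
3.25 [0.51137859 0.01763254 0.11161466] yaw -0.692826935567598 [-0.20454414  0.42975122  0.38826687] 5.2106124162174634e-05 [-1.01399393e-01  2.81222018e-01  1.82154471e+00 -2.97168836e-04
  1.03900314e+00  2.16237458e+00]
```

View pics/w3.png

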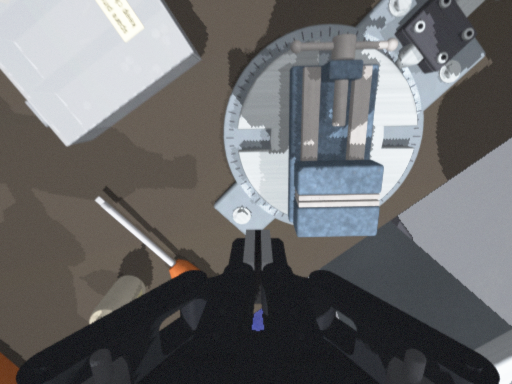

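Fingers are left of the jaw, level with it along the vice and about 30 mm off. Descending to z≈0.05.

Request:
servo_tool(increments=[{"slide": [-0.002,0,0.03],"spin": 0},{"slide": [0,0,0.032],"spin": 0},{"slide": [0,0.005,0],"spin": 0},{"slide": [0,0.005,0],"spin": 0},{"slide": [0,0,0],"spin": 0}])

```text
clock: 3.8
position: [0.5044, 0.0112, 0.0515]
ee_rot: [-0.0, 0.94, -0.34, 0.002]
contact_force: [0.3, 0.5, -0.1]
width: 0.0
```

Request:
servo_tool(increments=[{"slide": [0,0.003,0],"spin": 0},{"slide": [0,0.003,0],"spin": 0},{"slide": [0,0,0],"spin": 0}])

```text
clock: 4.1
position: [0.5001, 0.0072, 0.0503]
ee_rot: [-0.0, 0.94, -0.34, 0.001]
contact_force: [1.4, 0.3, 0.7]
width: -0.0003
```

```bash
python3 look.py wrist w4
```

```text
4.1 [0.50008529 0.00718005 0.05025692] yaw -0.6935380134157758 [1.36847123 0.30087249 0.73215833] -0.0002671881615567321 [-1.24996736e-01  3.39064255e-01  1.92615753e+00  2.51924603e-04
  8.73853401e-01  2.13917461e+00]
```

View pics/w4.png

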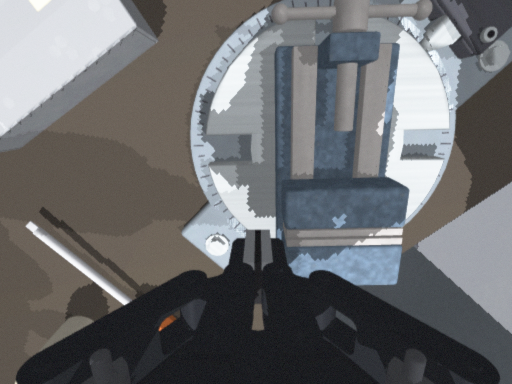

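Gap is a few mm. I'll make contact, then sweep round the axis in 4° rows with the tool turning along.

Request:
servo_tool(increments=[{"slide": [-0.004,0.003,0],"spin": 0},{"slide": [0,0.003,0],"spin": 0},{"slide": [-0.0027,0.004,0],"spin": -4},{"slide": [-0.0027,0.004,0],"spin": -4},{"slide": [-0.0027,0.004,0],"spin": -4},{"slide": [0,0,0],"spin": 0}])

```text
clock: 4.75
position: [0.4784, 0.0005, 0.0495]
ee_rot: [-0.0, 0.971, -0.24, -0.0]
contact_force: [1.8, 2.0, 1.6]
width: 0.0001
```

```bash
python3 look.py wrist w5
```

```text
4.75 [4.78379197e-01 4.69079732e-04 4.94508237e-02] yaw -0.4839505958649002 [1.75831907 2.0453579  1.59078786] 7.21704959612044e-05 [-1.44764831e-01  3.14716375e-01  1.97083877e+00  2.72489559e-04
  8.56207762e-01  1.90980353e+00]
```

View pics/w5.png

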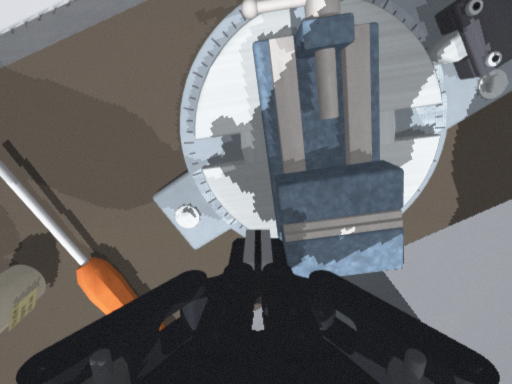

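The vice is turning, lagging the tool by about 4°. Continuing.

Request:
servo_tool(increments=[{"slide": [-0.0027,0.004,0],"spin": -4},{"slide": [-0.0027,0.004,0],"spin": -4},{"slide": [-0.0027,0.004,0],"spin": -4},{"slide": [-0.0027,0.004,0],"spin": -4},{"slide": [-0.0027,0.004,0],"spin": -4},{"slide": [0,0,0],"spin": 0}])

```text
clock: 5.4
position: [0.4582, -0.0139, 0.0489]
ee_rot: [0.0, 0.998, -0.068, -0.001]
contact_force: [0.6, 1.1, -0.0]
width: -0.0
```

```bash
python3 look.py wrist w6
```

```text
5.4 [ 0.45818269 -0.01389146  0.04892125] yaw -0.13604128670718166 [ 0.6172381   1.07937216 -0.04896574] -4.703808928621873e-05 [-1.81975150e-01  2.91991944e-01  2.01099702e+00 -5.28661444e-04
  8.41164574e-01  1.52521502e+00]
```

View pics/w6.png

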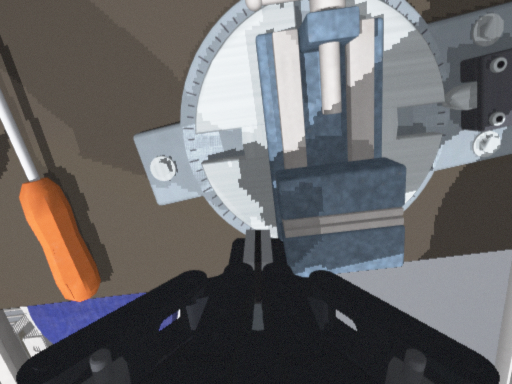

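Request:
servo_tool(increments=[{"slide": [-0.0027,0.004,0],"spin": -4},{"slide": [-0.0027,0.004,0],"spin": -4},{"slide": [-0.0027,0.004,0],"spin": -4},{"slide": [0,0.003,0],"spin": -2},{"slide": [0,0,0],"spin": 0},{"slide": [0,0,0],"spin": 0}])

```text
clock: 6.05
position: [0.449, -0.0277, 0.0488]
ee_rot: [-0.001, 0.999, 0.054, -0.002]
contact_force: [-2.7, 3.5, 2.3]
width: -0.0004
```

```bash
python3 look.py wrist w7;  python3 - <<'E'
from h import *
a=cv2.imread('pics/w7.png')[0:290,130:512]
cv2.imwrite('pics/w7z.png',cv2.resize(a,None,fx=2,fy=2,interpolation=3))
E
```

```text
6.05 [ 0.44900004 -0.02773343  0.04880194] yaw 0.10786423645340511 [-2.65086236  3.50242415  2.32256604] -0.00036415445375120295 [-2.16543301e-01  2.82262667e-01  2.02755818e+00 -5.86841214e-05
  8.35831499e-01  1.24643065e+00]
```

View pics/w7z.png

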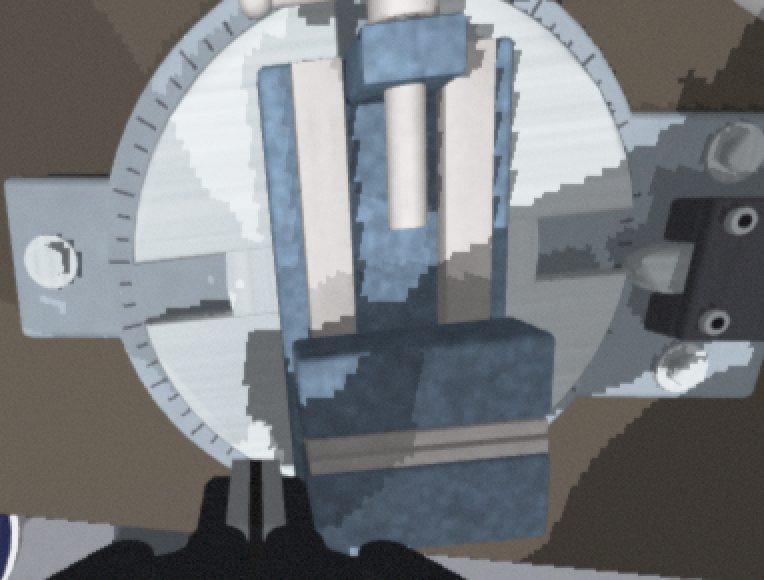

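```bash
cat > ang.py <<'E'
from h import *
import pickle
def ang(tag,segs,s=2,off=(130,0),n='wrist'):
    st=pickle.load(open(f'pics/{tag}.pkl','rb'))
    for a,b,z,sub in segs:
        A,B=[onz(n,(off[0]+p[0]/s,off[1]+p[1]/s),z,st) for p in(a,b)]
        d=B-A; print(sub,A.round(4),B.round(4),'angle',round(float((np.arctan2(d[1],d[0])+np.pi/4)%(np.pi/2)-np.pi/4),4))
E
python3 - <<'E'
from ang import *
ang('w7',[((260,68),(290,340),.038,'bed left'),((512,40),(490,318),.038,'bed right'),((135,262),(230,252),.024,'slotL up'),((148,323),(280,312),.024,'slotL low'),((538,218),(630,208),.024,'slotR up'),((538,280),(630,262),.024,'slotR low'),
((296,342),(550,330),.07,'movjaw'),((312,475),(548,450),.07,'stripe'),
((8,178),(112,180),.016,'ear up'),((25,335),(122,337),.016,'ear low'),((632,112),(760,112),.01,'tongue up'),((590,396),(750,396),.01,'tongue low')])
E
```

```text
bed left [ 0.558  -0.0179  0.038 ] [ 0.4902 -0.0342  0.038 ] angle 0.2356
bed right [ 0.5708 -0.0787  0.038 ] [ 0.5027 -0.0897  0.038 ] angle 0.1612
slotL up [0.5057 0.0138 0.024 ] [ 0.5117 -0.0142  0.024 ] angle 0.2113
slotL low [0.4875 0.009  0.024 ] [ 0.4954 -0.0313  0.024 ] angle 0.1933
slotR up [ 0.5312 -0.103   0.024 ] [ 0.5369 -0.1288  0.024 ] angle 0.2146
slotR low [ 0.5137 -0.1077  0.024 ] [ 0.5219 -0.1337  0.024 ] angle 0.3067
movjaw [ 0.4971 -0.0328  0.07  ] [ 0.5061 -0.0894  0.07  ] angle 0.1579
stripe [ 0.4642 -0.0411  0.07  ] [ 0.4772 -0.0969  0.07  ] angle 0.2274
ear up [0.5254 0.0546 0.016 ] [0.5283 0.0234 0.016 ] angle 0.0909
ear low [0.4774 0.0503 0.016 ] [0.4802 0.0187 0.016 ] angle 0.0884
tongue up [ 0.5646 -0.1298  0.01  ] [ 0.5688 -0.168   0.01  ] angle 0.1088
tongue low [ 0.4754 -0.1438  0.01  ] [ 0.4815 -0.1994  0.01  ] angle 0.1097
```

The line angles show the vice led the tool: its heading is about 0.2 against the base's 0.105, so swivel ≈ +0.1, a slight overshoot. I'll lift over to the other side of the jaw and push it back a little.

Request:
servo_tool(increments=[{"slide": [0,-0.006,0],"spin": 0},{"slide": [0,0,-0.04],"spin": 0},{"slide": [0,0,-0.04],"spin": 0},{"slide": [0.001,0.0385,0],"spin": 0},{"slide": [0.001,0.0385,0],"spin": 0},{"slide": [0.001,0.0385,0],"spin": 0},{"slide": [0,0,0],"spin": 0},{"slide": [0,0,0],"spin": 0}])

```text
clock: 6.9
position: [0.4662, -0.1377, 0.1292]
ee_rot: [0.0, 0.999, 0.054, 0.0]
contact_force: [-0.1, 0.5, -0.5]
width: -0.0002
```

```bash
python3 look.py wrist w8
```

```text
6.9 [ 0.46624581 -0.13768381  0.12920585] yaw 0.10755012137366353 [-0.05379039  0.48033213 -0.49368872] -0.00018564517662814726 [-4.30086861e-01  2.26904513e-01  1.84907336e+00 -4.51036581e-04
  1.06488632e+00  1.03337793e+00]
```

View pics/w8.png

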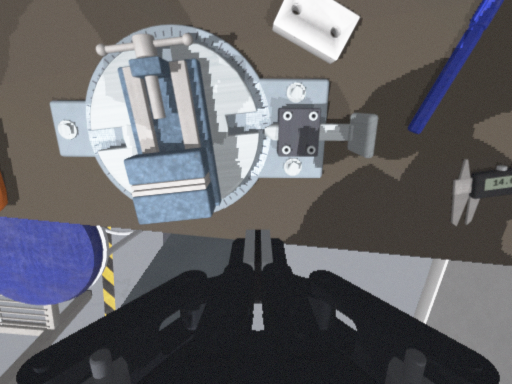

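```bash
cat > zoom.py <<'E'
import sys,cv2
t,x0,y0,x1,y1,f=sys.argv[1],*map(int,sys.argv[2:7])
cv2.imwrite(f'pics/{t}z.png',cv2.resize(cv2.imread(f'pics/{t}.png')[y0:y1,x0:x1],None,fx=f,fy=f,interpolation=3))
E
python3 zoom.py w8 45 20 290 230 3; mv pics/w8z.png pics/w8z.png
```

```text
mv: 'pics/w8z.png' and 'pics/w8z.png' are the same file
```

View pics/w8z.png

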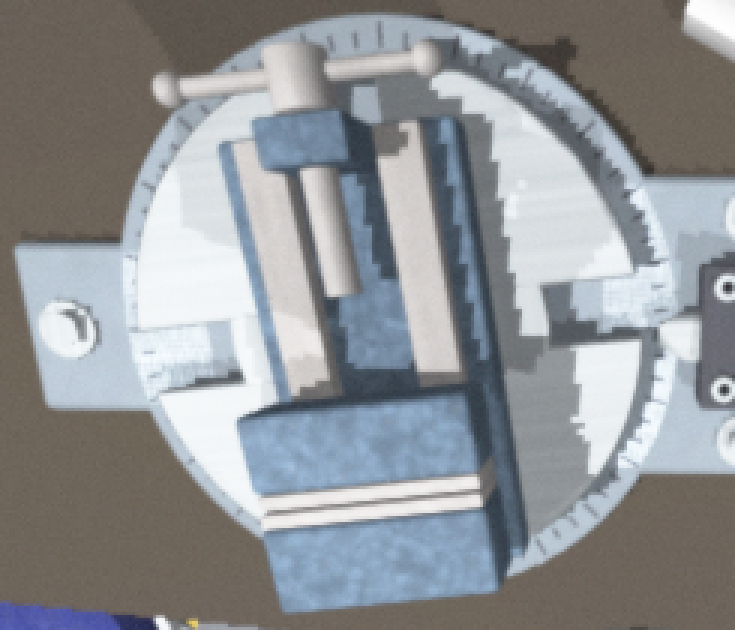

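Run:
```python
from ang import *
from fit import *
ang('w8',[((220,142),(282,398),.038,'bed left'),((460,120),(525,540),.038,'bed right'),((140,328),(230,320),.024,'slotL up'),((160,393),(243,380),.024,'slotL low'),((540,285),(632,275),.024,'slotR up'),((550,347),(640,338),.024,'slotR low'),
((255,495),(480,475),.07,'stripe'),((285,610),(500,590),.07,'jaw end'),((18,243),(122,243),.016,'ear up'),((48,408),(150,408),.016,'ear low'),((640,178),(735,178),.01,'tongue up'),((650,470),(735,470),.01,'tongue low')],s=3,off=(45,20))
```

```text
bed left [ 0.5582 -0.0186  0.038 ] [ 0.4921 -0.0333  0.038 ] angle 0.22
bed right [ 0.5702 -0.0808  0.038 ] [ 0.4566 -0.1055  0.038 ] angle 0.2136
slotL up [0.5055 0.0138 0.024 ] [ 0.5108 -0.0127  0.024 ] angle 0.1942
slotL low [0.4866 0.0092 0.024 ] [ 0.4933 -0.0159  0.024 ] angle 0.2603
slotR up [ 0.5306 -0.103   0.024 ] [ 0.5363 -0.1294  0.024 ] angle 0.2127
slotR low [ 0.5132 -0.1073  0.024 ] [ 0.5187 -0.1336  0.024 ] angle 0.2066
stripe [ 0.4729 -0.0392  0.07  ] [ 0.4845 -0.0963  0.07  ] angle 0.1998
jaw end [ 0.4414 -0.0463  0.07  ] [ 0.4534 -0.1032  0.07  ] angle 0.2083
ear up [0.5255 0.0527 0.016 ] [0.5288 0.022  0.016 ] angle 0.1088
ear low [0.4763 0.049  0.016 ] [0.4798 0.0171 0.016 ] angle 0.1087
tongue up [ 0.5638 -0.1287  0.01  ] [ 0.5669 -0.1568  0.01  ] angle 0.1088
tongue low [ 0.4753 -0.1418  0.01  ] [ 0.4784 -0.1696  0.01  ] angle 0.1087
```

Swivel = +0.10, base yaw 0.109. Descending on the right side, then pushing +y by 26 mm to the square position.

Request:
servo_tool(increments=[{"slide": [-0.0025,0,0.04],"spin": 0},{"slide": [0,0,0.04],"spin": 0},{"slide": [0,-0.008,0],"spin": 0},{"slide": [0,-0.006,0],"spin": 0},{"slide": [0,-0.004,0],"spin": 0},{"slide": [0,-0.004,0],"spin": 0},{"slide": [0,-0.003,0],"spin": 0},{"slide": [0,0,0],"spin": 0}])

```text
clock: 7.75
position: [0.4615, -0.1129, 0.0507]
ee_rot: [0.001, 0.998, 0.056, 0.001]
contact_force: [-1.1, -2.7, 1.8]
width: 0.0001
```

Request:
servo_tool(increments=[{"slide": [0,-0.001,0],"spin": 0},{"slide": [0,0,0],"spin": 0}])

```text
clock: 7.95
position: [0.4614, -0.112, 0.0501]
ee_rot: [0.001, 0.998, 0.055, 0.001]
contact_force: [-0.2, -4.0, 2.6]
width: 0.0003
```

```bash
python3 look.py wrist w9; python3 zoom.py w9 0 0 390 290 2
```

```text
7.95 [ 0.46141104 -0.11196813  0.05009016] yaw 0.10971571752195633 [-0.19281949 -4.02036582  2.55185122] 0.0002534395711243402 [-3.84334679e-01  3.08200829e-01  1.97958143e+00 -7.19636095e-04
  8.51109350e-01  1.07722141e+00]
```

View pics/w9z.png

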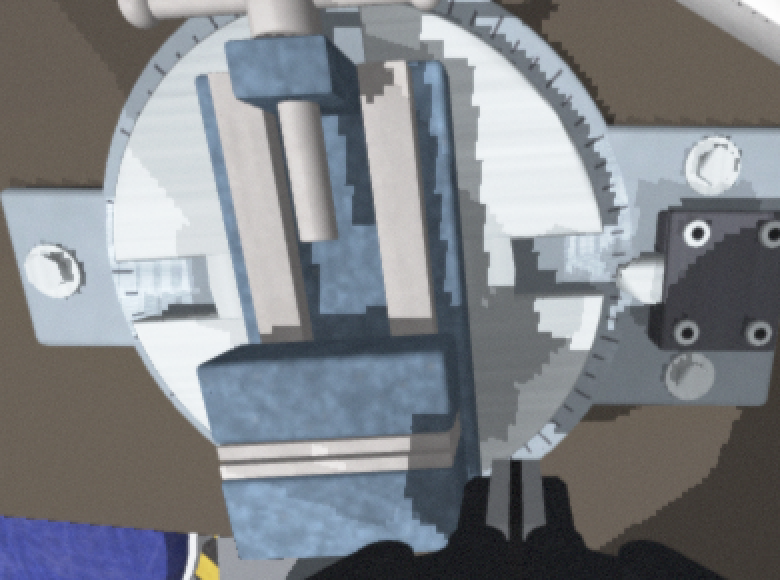

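Run:
```python
from ang import *
ang('w9',[((198,78),(250,345),.038,'bed left'),((445,70),(480,440),.038,'bed right'),((115,262),(210,253),.024,'slotL up'),((132,322),(215,317),.024,'slotL low'),((512,237),(602,234),.024,'slotR up'),((515,297),(605,296),.024,'slotR low'),
((218,450),(458,437),.07,'stripe'),((236,557),(445,550),.07,'jaw end'),((5,189),(104,189),.016,'ear up'),((40,344),(130,344),.016,'ear low'),((610,128),(780,128),.01,'tongue up'),((600,403),(768,403),.01,'tongue low')],s=2,off=(0,0))
```

```text
bed left [ 0.5597 -0.0213  0.038 ] [ 0.4912 -0.0321  0.038 ] angle 0.1566
bed right [ 0.5684 -0.0832  0.038 ] [ 0.4688 -0.1013  0.038 ] angle 0.1792
slotL up [0.5086 0.0142 0.024 ] [ 0.5145 -0.0145  0.024 ] angle 0.2016
slotL low [0.4905 0.0109 0.024 ] [ 0.495 -0.015  0.024] angle 0.1709
slotR up [ 0.5292 -0.1045  0.024 ] [ 0.5331 -0.1311  0.024 ] angle 0.1431
slotR low [ 0.5115 -0.1073  0.024 ] [ 0.5149 -0.1349  0.024 ] angle 0.1218
stripe [ 0.473  -0.0384  0.07  ] [ 0.4829 -0.0965  0.07  ] angle 0.1688
jaw end [ 0.4427 -0.0415  0.07  ] [ 0.4508 -0.0957  0.07  ] angle 0.1488
ear up [0.5259 0.0509 0.016 ] [0.5292 0.0209 0.016 ] angle 0.111
ear low [0.4775 0.0473 0.016 ] [0.4808 0.0177 0.016 ] angle 0.1106
tongue up [ 0.5641 -0.1308  0.01  ] [ 0.5698 -0.1826  0.01  ] angle 0.1111
tongue low [ 0.4755 -0.1417  0.01  ] [ 0.482 -0.201  0.01 ] angle 0.1105
```

Swivel ≈ +0.05, so I'll push a further 2.5 mm.

Request:
servo_tool(increments=[{"slide": [0,-0.0013,0],"spin": 0},{"slide": [0,-0.0012,0],"spin": 0},{"slide": [0,0,0],"spin": 0},{"slide": [0,0,0],"spin": 0}])

```text
clock: 8.4
position: [0.46, -0.1087, 0.0492]
ee_rot: [-0.0, 0.998, 0.055, -0.0]
contact_force: [-1.1, -3.8, 2.8]
width: 0.0002
```

Request:
servo_tool(increments=[{"slide": [0,0.006,0],"spin": 0},{"slide": [-0.005,0.01,-0.02],"spin": 0},{"slide": [0,0,-0.05],"spin": 0},{"slide": [0,0,-0.03],"spin": 0},{"slide": [0,0,0],"spin": 0},{"slide": [0,0,0],"spin": 0}])

```text
clock: 9.0
position: [0.4569, -0.1246, 0.1493]
ee_rot: [-0.001, 0.999, 0.055, 0.0]
contact_force: [-0.4, -0.6, -1.1]
width: 0.0002
```

```bash
python3 look.py wrist w10; python3 zoom.py w10 60 0 360 220 2
python3 - <<'E'
import cv2
a=cv2.imread('pics/w10.png')[10:210,60:320];cv2.imwrite('pics/w10z.png',cv2.resize(a,None,fx=3,fy=3,interpolation=3))
E
```

```text
9.0 [ 0.45691072 -0.12460709  0.14925981] yaw 0.10938574702973561 [-0.38885523 -0.60380861 -1.13128882] 0.0001605089777092522 [-4.14296176e-01  1.88883047e-01  1.84326301e+00  1.41594313e-03
  1.10946116e+00  1.04648375e+00]
```

View pics/w10z.png

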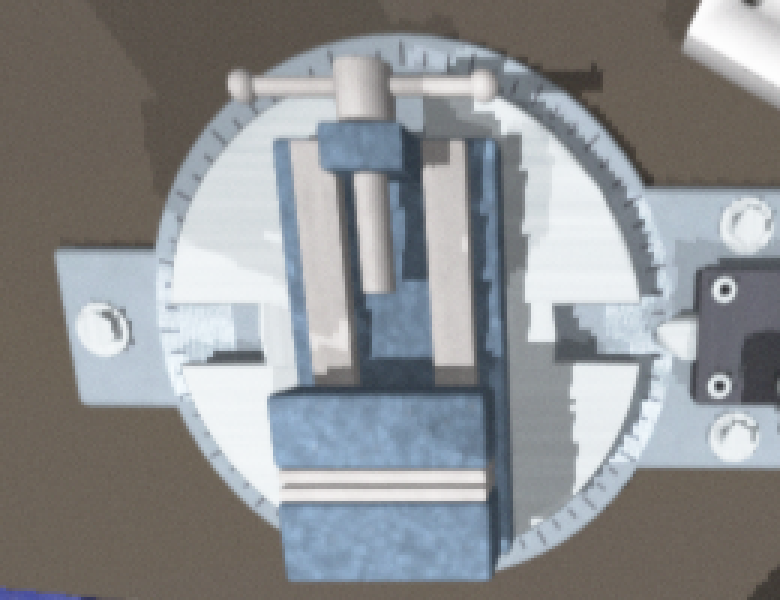

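The jaw stripe, ear and slots are all parallel and horizontal, and the slot centre (row ≈333) lines up with the bolt nose at (678,336). The vice is square. Next I move behind the bolt plate.

Request:
servo_tool(increments=[{"slide": [0.0204,0.0476,0],"spin": 0},{"slide": [0.0204,0.0476,0],"spin": 0},{"slide": [0.0204,0.0476,0],"spin": 0},{"slide": [0,0,0.035],"spin": 0},{"slide": [0,0,0],"spin": 0},{"slide": [0,0,0],"spin": 0}])

```text
clock: 9.65
position: [0.5289, -0.2542, 0.112]
ee_rot: [-0.002, 0.998, 0.055, -0.003]
contact_force: [-0.2, 0.3, 0.4]
width: -0.0001
```

```bash
python3 look.py wrist w11
```

```text
9.65 [ 0.52892709 -0.25424207  0.11195129] yaw 0.1095465792364437 [-0.1654881   0.27539248  0.35009014] -0.00013744490409922134 [-5.66932266e-01  3.85231801e-01  1.65368692e+00  5.88494733e-04
  1.10939799e+00  8.94065063e-01]
```

View pics/w11.png

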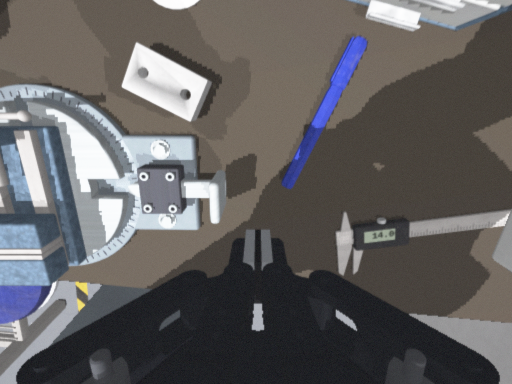

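Run:
```python
from h import *
import pickle
st=pickle.load(open('pics/w11.pkl','rb'))
for n,u,z in(('cal tip top',(347,212),.005),('cal',(338,240),.005),('cal low',(345,274),.005),('pen',(288,186),.005),('plate top edge back',(225,172),.058),('plate back low',(220,222),.058),('block',(197,120),0)): print(n,onz('wrist',u,z,st).round(4))
```

```text
cal tip top [ 0.5144 -0.3445  0.005 ]
cal [ 0.4833 -0.3418  0.005 ]
cal low [ 0.4447 -0.3572  0.005 ]
pen [ 0.5342 -0.2832  0.005 ]
plate top edge back [ 0.5547 -0.2279  0.058 ]
plate back low [ 0.5141 -0.227   0.058 ]
block [ 0.5852 -0.1933  0.    ]
```

Request:
servo_tool(increments=[{"slide": [0.003,0.004,0.02],"spin": 0},{"slide": [0,0,0.035],"spin": 0},{"slide": [0,0,0.025],"spin": 0},{"slide": [0,0,0],"spin": 0},{"slide": [0,-0.008,0],"spin": 0},{"slide": [0,0,0],"spin": 0}])

```text
clock: 10.3
position: [0.5342, -0.2506, 0.0364]
ee_rot: [0.001, 0.998, 0.055, 0.001]
contact_force: [0.4, -0.3, -0.4]
width: -0.0001
```

```bash
python3 look.py wrist w12
```

```text
10.3 [ 0.53418725 -0.25063404  0.03636089] yaw 0.11066913621701856 [ 0.35575962 -0.34456826 -0.40248255] -9.244651029394106e-05 [-5.56860932e-01  4.64787152e-01  1.74241679e+00  5.56875734e-04
  9.31842761e-01  9.02936126e-01]
```

View pics/w12.png

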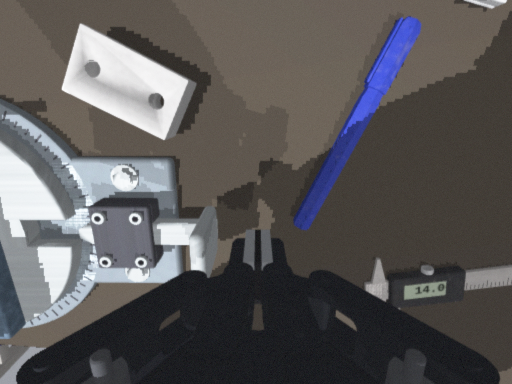

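The fingers stand behind the thumb plate, about 10 mm off. Pushing the bolt home.

Request:
servo_tool(increments=[{"slide": [0,-0.007,0],"spin": 0},{"slide": [0,-0.007,0],"spin": 0},{"slide": [0,-0.006,0],"spin": 0},{"slide": [0,-0.006,0],"spin": 0},{"slide": [0,-0.006,0],"spin": 0},{"slide": [0,0,0],"spin": 0}])

```text
clock: 10.95
position: [0.5298, -0.2186, 0.0343]
ee_rot: [-0.0, 0.998, 0.055, -0.0]
contact_force: [-0.1, 0.2, 0.7]
width: 0.0004
```

Request:
servo_tool(increments=[{"slide": [0,-0.004,0],"spin": 0},{"slide": [0,-0.003,0],"spin": 0},{"slide": [0,0,0],"spin": 0}])

```text
clock: 11.25
position: [0.529, -0.2122, 0.0342]
ee_rot: [-0.0, 0.998, 0.055, -0.0]
contact_force: [0.8, -1.1, 0.5]
width: 0.0002
```

```bash
python3 look.py wrist w13
```

```text
11.25 [ 0.52895929 -0.21220318  0.03416311] yaw 0.10975310036982718 [ 0.77801022 -1.13353113  0.54012451] 0.00022569483265465985 [-5.03777639e-01  4.44791689e-01  1.78826789e+00  3.76320600e-04
  9.09078457e-01  9.57034344e-01]
```

View pics/w13.png

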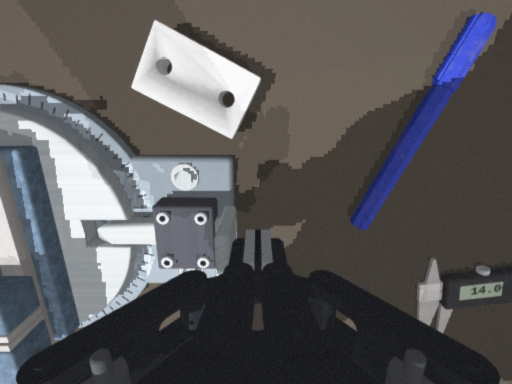

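The bolt nose, at about (100,232), is well into the slot and the thumb plate is almost at the guide. Pushing to the firm stop.

Request:
servo_tool(increments=[{"slide": [0,-0.002,0],"spin": 0},{"slide": [0,-0.002,0],"spin": 0},{"slide": [0,0,0],"spin": 0}])

```text
clock: 11.6
position: [0.5285, -0.2085, 0.0341]
ee_rot: [-0.0, 0.998, 0.055, -0.0]
contact_force: [-0.0, -1.9, -0.5]
width: -0.0003
```

Request:
servo_tool(increments=[{"slide": [0,-0.002,0],"spin": 0},{"slide": [0,0,0],"spin": 0}])

```text
clock: 11.8
position: [0.5285, -0.2077, 0.0342]
ee_rot: [0.001, 0.998, 0.055, 0.0]
contact_force: [0.3, -4.8, -2.2]
width: -0.0
```

Request:
servo_tool(increments=[{"slide": [0,-0.002,0],"spin": 0},{"slide": [0,0,0],"spin": 0},{"slide": [0,0,0],"spin": 0}])

```text
clock: 12.1
position: [0.5285, -0.2076, 0.0343]
ee_rot: [0.003, 0.998, 0.056, 0.0]
contact_force: [-0.2, -9.1, -2.6]
width: -0.0004
```

Request:
servo_tool(increments=[{"slide": [0,-0.002,0],"spin": 0},{"slide": [0,0,0],"spin": 0},{"slide": [0,0,0],"spin": 0}])

```text
clock: 12.4
position: [0.5286, -0.2076, 0.0344]
ee_rot: [0.004, 0.998, 0.056, 0.0]
contact_force: [-0.6, -14.8, -3.3]
width: -0.0001
```

Force rises to 15 N with no movement, so that is the firm stop. Backing off, lifting, and checking.

Request:
servo_tool(increments=[{"slide": [0,0.01,0],"spin": 0},{"slide": [0,0.015,0],"spin": 0},{"slide": [0,0,-0.04],"spin": 0},{"slide": [0,0,-0.05],"spin": 0},{"slide": [-0.03,-0.02,-0.04],"spin": 0},{"slide": [-0.04,-0.03,0],"spin": 0},{"slide": [0,0,0],"spin": 0},{"slide": [0,0,0],"spin": 0}])

```text
clock: 13.2
position: [0.4568, -0.186, 0.1617]
ee_rot: [-0.0, 0.998, 0.055, 0.0]
contact_force: [0.3, -0.5, 0.3]
width: -0.0003
```

```bash
python3 look.py wrist w14; python3 look.py side s14
```

```text
13.2 [ 0.45681214 -0.1859507   0.16167716] yaw 0.10964314354971763 [ 0.27521106 -0.49077276  0.28679166] -0.00034848632067569104 [-5.28221971e-01  2.05727236e-01  1.78558533e+00  6.79518684e-04
  1.15061166e+00  9.32653878e-01]
13.25 [ 0.45818133 -0.1868411   0.16172036] yaw 0.10955549393296156 [-0.24449108 -0.02502014 -0.08336787] 0.00027413829289542547 [-5.28277985e-01  2.07340658e-01  1.78327318e+00  5.24824642e-04
  1.15000855e+00  9.32748802e-01]
```

View pics/w14.png

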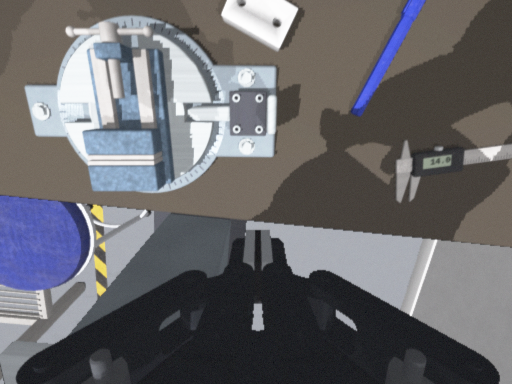

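View pics/s14.png

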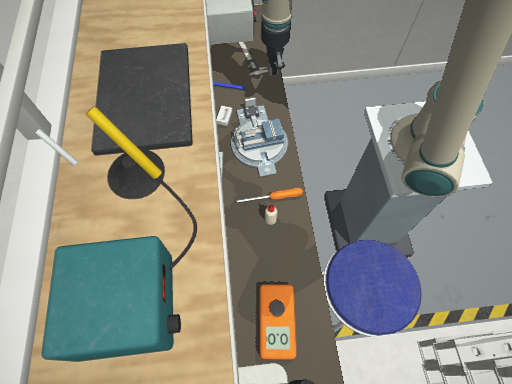

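The wrist view shows the thumb plate against the guide at (272,113), the bolt in the slot at (195,112), and the vice parallel to the base. In the side view the screwdriver, bottle and block are at the same pixels as at the start. The arm is clear, so I'm handing in.

```bash
python3 -c "
from rig import manip
print(manip.sign_off())"
```

```text
the job is handed in; nothing more can be done
None
```

The vice is square with the bolt pushed home in the slot beside it, and I handed the job in at about 13 s of the 51 s. The hand-in gives no verdict, so this rests on my own checks.

**What I did:** with closed fingertips I pushed the fixed jaw round from about -0.79 rad. That overshot to about +0.10 rad, so I lifted over to the jaw's other side and pushed it back. I then pushed the bolt's thumb plate until it stopped.

**Last checks:**
- **Square:** before the bolt went in, the wrist picture showed the jaw, slots and ear parallel by eye, within about 0.02 rad. I did not measure the angle again after that. The final picture still shows the vice lined up with the base.
- **Bolt home:** the push force rose to 15 N with no further movement. The final picture shows the thumb plate against the guide and the bolt in the slot. The fingertips stopped 2 to 3 mm beyond the 136 mm expected for the plate's back face, which is within what my position estimates can tell.
- **Loose things:** in the side view the screwdriver, oil bottle and stop block look unmoved from the start.
- **Arm:** it was clear of everything at hand-in.

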